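# Weed out the oil bottles with loose caps

## Task

Some of the oil bottles in the wooden crate have loose caps: find out which by twisting the caps gently clockwise, with a light grip, as they stand there. Put every bottle whose cap turned on the steel tray for rework, standing flat beside the tape roll; lift it by its glass body, not by the cap, keep it upright and do not drop it. Leave the bottles with tight caps in their bays, and the tape roll and the round tin where they are.

Things in the scene. Friction and masses are not known exactly. Their poses are not given: they have to be found in the camera images.
- bottle_a: square amber glass oil bottle, 50 x 50 mm, 96 mm high to the rounded shoulder, 124 mm to the top of its cap, about 0.3 kg, upright in a bay of the crate. Origin: centre of its underside; z up, x and y square to its flat sides. Grip its flat sides 78 to 94 mm above the underside.
- cap_a (a joint): turn of bottle_a's cap on its bottle, rad, growing clockwise from above (closing); starts within 0.05 of 0, loose or tight. A loose cap turns under less than 0.1 N m and stays where left. A tight one does not turn: in a light grip (20 to 30 N) the fingers slip round it, the bottle shifts up to 6 degrees in its bay and this value stays. A twist of 0.2 to 0.6 rad tells.
- cap_a_top (a point): centre of the cap's top, 124 mm above the bottle's underside, on its axis; turns with the cap. The cap is round, black, ribbed, 40 mm in diameter, 24 mm tall (101 to 124 mm up); a flat grey flip spout (16 x 6 mm) runs from the centre to one side of its top and points anywhere. Keep fingertips above the shoulder, 101 mm up.
- bottle_b: square amber glass oil bottle, 50 x 50 mm, 96 mm high to the rounded shoulder, 124 mm to the top of its cap, about 0.3 kg, upright in a bay of the crate. Origin: centre of its underside; z up, x and y square to its flat sides. Grip its flat sides 78 to 94 mm above the underside.
- cap_b (a joint): turn of bottle_b's cap on its bottle, rad, growing clockwise from above (closing); starts within 0.05 of 0, loose or tight. A loose cap turns under less than 0.1 N m and stays where left. A tight one does not turn: in a light grip (20 to 30 N) the fingers slip round it, the bottle shifts up to 6 degrees in its bay and this value stays. A twist of 0.2 to 0.6 rad tells.
- cap_b_top (a point): centre of the cap's top, 124 mm above the bottle's underside, on its axis; turns with the cap. The cap is round, black, ribbed, 40 mm in diameter, 24 mm tall (101 to 124 mm up); a flat grey flip spout (16 x 6 mm) runs from the centre to one side of its top and points anywhere. Keep fingertips above the shoulder, 101 mm up.
- bottle_c: square amber glass oil bottle, 50 x 50 mm, 96 mm high to the rounded shoulder, 124 mm to the top of its cap, about 0.3 kg, upright in a bay of the crate. Origin: centre of its underside; z up, x and y square to its flat sides. Grip its flat sides 78 to 94 mm above the underside.
- cap_c (a joint): turn of bottle_c's cap on its bottle, rad, growing clockwise from above (closing); starts within 0.05 of 0, loose or tight. A loose cap turns under less than 0.1 N m and stays where left. A tight one does not turn: in a light grip (20 to 30 N) the fingers slip round it, the bottle shifts up to 6 degrees in its bay and this value stays. A twist of 0.2 to 0.6 rad tells.
- cap_c_top (a point): centre of the cap's top, 124 mm above the bottle's underside, on its axis; turns with the cap. The cap is round, black, ribbed, 40 mm in diameter, 24 mm tall (101 to 124 mm up); a flat grey flip spout (16 x 6 mm) runs from the centre to one side of its top and points anywhere. Keep fingertips above the shoulder, 101 mm up.
- bottle_d: square amber glass oil bottle, 50 x 50 mm, 96 mm high to the rounded shoulder, 124 mm to the top of its cap, about 0.3 kg, upright in a bay of the crate. Origin: centre of its underside; z up, x and y square to its flat sides. Grip its flat sides 78 to 94 mm above the underside.
- cap_d (a joint): turn of bottle_d's cap on its bottle, rad, growing clockwise from above (closing); starts within 0.05 of 0, loose or tight. A loose cap turns under less than 0.1 N m and stays where left. A tight one does not turn: in a light grip (20 to 30 N) the fingers slip round it, the bottle shifts up to 6 degrees in its bay and this value stays. A twist of 0.2 to 0.6 rad tells.
- cap_d_top (a point): centre of the cap's top, 124 mm above the bottle's underside, on its axis; turns with the cap. The cap is round, black, ribbed, 40 mm in diameter, 24 mm tall (101 to 124 mm up); a flat grey flip spout (16 x 6 mm) runs from the centre to one side of its top and points anywhere. Keep fingertips above the shoulder, 101 mm up.
- crate: wooden crate, fixed, 190 x 170 mm, walls 58 mm high, floor 8 mm up. Origin: centre of its underside; x along its length. Six bays 54 mm square at x = -60, 0, 60, y = -50, 50 mm: bottles stand 10 mm apart along x, 50 mm along y (room for a finger). Four bays hold a bottle, two only a ferrule (26 mm wide, 22 mm high); which is which varies. A pencil lies between the rows.
- tray: shallow steel rework tray, fixed, 248 x 138 mm outside, 240 x 130 mm inside, lip 14 mm high, floor 3 mm above the bench. Origin: centre of its underside; x along its length. The tray and the crate may change sides.
- tape_roll: roll of masking tape, 89 mm in diameter, 24 mm high, lying flat somewhere in the tray, to be left there. Origin: centre of its underside.
- spray_bottle: trigger spray bottle, 88 x 64 x 196 mm, standing on the bench behind the gap between crate and tray, fast to it: keep clear. Origin: centre of its underside; the head points along -x, give or take 0.4 rad.
- tin_polish: low round green tin with a white lid, 65 mm in diameter, 38 mm high, on the bench between crate and tray, to be left there. Origin: centre of its underside.
Things that resemble listed ones, but are neither listed nor needed, are in the scene too. There is more than one size of the tin_polish; the job needs the larger.

How it is judged:
By the outcome, as a careful person would: the job done as asked, in the order asked, and still so for the second after the job is handed in, with the robot touching nothing.
It also fails if it takes over 67 s, if anything falls off the work surface, if the arm or the gripper's body presses on something with over 40 N, if the wrist force passes 120 N, or if a joint passes its speed limit or range.

## Robot

A 6-joint arm with a two-finger parallel gripper is mounted at the origin on a cart in front of the work surface, level with it; the furniture and walls round the work are solid. World frame = base frame: x ahead of the robot, y to its left, z up, the work surface at z = 0. Lengths are in mm, angles in rad, forces in N, time in s.
With the tool pointing down it reaches from about 350 to 775 mm from the base axis. Payload 7.3 kg.
Tool frame: the origin (TCP) lies midway between the tips of the shut fingers; the grasp point (between the pads) lies 19 mm behind it; z points along the fingers, y is the line along which they close (so a half turn about z gives the same grasp; the last joint's range is limited). The gripper opens to 92 mm and grips with 3 to 60 N. Pads are 19 mm wide; open, the fingers measure 130 mm over their backs; the gripper's body (75 mm by 190 mm) begins 47 mm behind the grasp point.
Start: joints at [1.139, 0.342, 1.524, -0, 1.275, -0.146], TCP at [147.995, 503.728, 226.741] pointing down, gripper open.
Joint ranges: [-2.53, 2.53], [-0.77, 2.02], [0.04, 2.7], [-1, 4.14], [0.28, 2.66], [-3.11, 3.11]. Speed limits (rad/s): [2.57, 2.57, 3.14, 3.14, 3.14, 3.14].

## Interface

Orientations are given as [roll, pitch, yaw] about the fixed x, y, z axes, in that order (R = Rz(yaw) Ry(pitch) Rx(roll)).
In Python, from plant import bot gives the robot as it stands.
- The arm moves only by the tool jog_arm, never from a script. Its arguments are lists of equal length, an entry for each row: "dp": the shift along the tool's x, y, z in m, a list of three; "twist": the turn about the tool's z in degrees. A call has 1 to 10 rows; each row shifts and turns the commanded pose from where the row before left it, along the tool's axes as they then stand; what a row does not reach is not made up. A row lasts 1/8 s, in which the tool goes at most 62.5 mm and 10.7 degrees, less where a joint would pass 70% of its speed; a pose out of reach is approached as far as the arm can. A call is refused whole if a number of a shift passes 0.0625 or a number of a turn 10.7, either way. A call with a gripper value outside its range is refused whole. "jaw" is the finger opening in m, from 0 to 0.0918, set as the call begins (left out, the last holds). The fingers move at their own pace and stop on an object; the grip force is fixed at half the most. Time passes only in rows, so rows that do not move let the fingers close. It gives the time, the measured TCP pose, the force, the opening and the grip force at its end, in the units of the state.
- bot.get_obs(): the state, without advancing time (a new reading comes with each control period).
- bot.capture(name): name is "side" or "top" or "wrist"; returns the picture (480x640x3 uint8, blue, green, red); there is no depth.
- bot.camera_params(name): a dict with "fx", "fy", "cx", "cy" (pixels), "R" (3x3) and "t" (3): a world point X has camera coordinates R X + t. Camera axes: x right, y down, z forward; pixel columns grow to the right and rows downward; lengths in mm; the calibration is good to about 2 mm. The wrist camera is an equidistant fisheye: a pixel r from the principal point sees the ray r / f radians off the axis. A picture is of the moment at which its call begins: read the wrist's pose just before it. camera_params takes no time and is no camera call; for the wrist camera it gives the pose at the moment of the call.
- bot.close_job(): hands the job in; it is judged then, once.
Trained networks look in the newest picture that a camera, given by its name, has taken for a name from the list of things; names that differ only in an ending like _2 or _b are one class to them, and where a whole thing is asked for, a point or a joint stands for the part that bears it (a point fixed in the world has none). Each returns a list of dicts, best first, with "confidence" (0 to 1); they miss things now and then, are a little off and sometimes report something else, mostly with a low value. They report only what shows in the picture. A call takes as long as a camera call. They do not tell look-alikes from the thing itself.
- bot.find_in(camera, label): "bbox" ([centre column, centre row, width, height] in pixels, round what is visible of it).
- bot.masks_of(camera, label): "pixels" (480x640 bool, what is visible of it) and "bbox" ([centre column, centre row, width, height] in pixels, round what is visible of it).
The state is a dict: "time": time; "joint_positions": joint angles; "dq": joint speeds; "tau": joint torques, N m; "tool_pos": TCP position; "tcp_rot": TCP orientation; "contact_force": force on the tool from outside, world axes, zero at the start; "moment": the same for the moment, N m; "grip_width": finger opening in mm; "finger_force": force on a finger pad.
Only numpy, scipy, OpenCV 4.12 (cv2) and the standard library are available. Lean on these libraries where they do the work, as an engineer would, in place of code of your own. Each camera call takes 0.05 s, during which the arm holds its last target. There are 200 camera calls.

## Working session

There is one attempt and no reset: what is moved stays moved. The work goes in short steps, Python scripts to look and compute and a tool call to move; the robot and the scene stay as the last step left them, time stands still between calls to the robot, and variables do not carry over. Pictures are saved under pics/ and viewed, at most 10 in all, crops included, and the job is handed in when it is done.

Besides the shell and the picture viewer there is one more tool, called after "Emit:" as a command line: name --pt "numbers of a row" for each row, then --argument value for the rest. jog_arm: Moves the arm, as the interface text tells. Its arguments: {"type":"object","properties":{"dp":{"type":"array"},"twist":{"type":"array"},"jaw":{"type":"number"}},"required":["dp","twist"]}

```bash
ls; mkdir -p pics; python3 - <<'E'
from plant import bot
import cv2
for c in ("top","side"):
    im=bot.capture(c); cv2.imwrite(f"pics/{c}0.png",im)
    p=bot.camera_params(c); print(c,p)
    for l in ("bottle_a","cap_a","crate","tray","tape_roll","tin_polish","spray_bottle"):
        print(l,[(round(d["confidence"],2),[round(float(v)) for v in d["bbox"]]) for d in bot.find_in(c,l)])
print(bot.get_obs())
E
```

```text
pics
top {'fx': 498.20157045907837, 'fy': 498.20157045907837, 'cx': 323.85391652533497, 'cy': 246.06749892047597, 'R': array([[ 0.05911606, -0.99823132,  0.00628694],
       [-0.97600601, -0.05911971, -0.20956416],
       [ 0.20956519,  0.00625251, -0.97777469]]), 't': array([-155.42585411,  577.64240718,  850.08568591])}
bottle_a [(0.97, [248, 284, 34, 38]), (0.95, [240, 318, 38, 34]), (0.6, [199, 240, 38, 41]), (0.58, [185, 306, 44, 36]), (0.34, [321, 174, 35, 58])]
cap_a [(0.9, [242, 281, 27, 22]), (0.86, [176, 305, 30, 24]), (0.78, [235, 314, 28, 25]), (0.66, [195, 234, 27, 25])]
crate [(0.56, [224, 285, 116, 114])]
tray [(0.64, [400, 294, 87, 135])]
tape_roll [(0.71, [402, 284, 46, 47]), (0.39, [235, 312, 28, 24])]
tin_polish [(0.95, [322, 253, 27, 22]), (0.89, [315, 309, 35, 37])]
spray_bottle [(0.65, [322, 174, 36, 62])]
side {'fx': 528.2429785352996, 'fy': 528.2429785352996, 'cx': 325.9807632174393, 'cy': 228.1709790555431, 'R': array([[ 0.43305634,  0.90135477, -0.00466754],
       [ 0.69313815, -0.33631994, -0.63753306],
       [-0.57621325,  0.27285249, -0.77040886]]), 't'
[... 586 characters left out ...]
9, 144, 24, 25])]
{'time': 0.8, 'joint_positions': array([ 1.13901905e+00,  3.41955284e-01,  1.52406750e+00,  1.70623353e-05,
        1.27540651e+00, -1.46013511e-01]), 'dq': array([ 0.00051951, -0.00106038,  0.00077011,  0.0006653 , -0.00049459,
        0.00105301]), 'tau': array([ 5.72198041e-04, -4.31100154e+01, -2.44464666e+01,  7.18383375e-02,
        4.84000042e-02, -3.69453187e-05]), 'tool_pos': array([147.98666312, 503.74524843, 226.77510082]), 'tcp_rot': array([3.14142866e+00, 7.61785283e-06, 2.85582392e+00]), 'contact_force': array([-0.60966112,  0.22307833, -0.01409168]), 'moment': array([-0.03024851,  0.02060194,  0.00750658]), 'finger_force': 0.0, 'grip_width': 91.8346583717519}
```

```bash
python3 - <<'E'
import cv2
im=cv2.imread("pics/top0.png")[130:390,140:480]
cv2.imwrite("pics/c1.png",cv2.resize(im,(784,600),interpolation=cv2.INTER_CUBIC))
E
cat > h.py <<'E'
import numpy as np
from plant import bot
def pix2w(c,uv,z,p=None):
    p=p or bot.camera_params(c); R=np.array(p["R"]);t=np.array(p["t"])
    a=np.array([(uv[0]-p["cx"])/p["fx"],(uv[1]-p["cy"])/p["fy"]])
    if c=="wrist":
        r=np.hypot(*a); d=np.array([*(a/r*np.sin(r)),np.cos(r)]) if r>1e-9 else np.array([0,0,1.])
    else: d=np.array([*a,1.])
    o=-R.T@t; d=R.T@d
    return o+d*(z-o[2])/d[2]
def w2pix(c,X,p=None):
    p=p or bot.camera_params(c); x=np.array(p["R"])@np.array(X,float)+np.array(p["t"])
    if c=="wrist":
        th=np.arctan2(np.hypot(x[0],x[1]),x[2]); s=th/np.hypot(x[0],x[1])
    else: s=1/x[2]
    return np.array([p["cx"]+p["fx"]*s*x[0],p["cy"]+p["fy"]*s*x[1]])
E
python3 - <<'E'
from h import *
np.set_printoptions(precision=0,suppress=True)
for uv in [(242,281),(176,305),(235,314),(195,234)]: print("cap",pix2w("top",uv,122))
for uv in [(412,145),(371,181),(442,191),(360,155)]: print("capS",pix2w("side",uv,120))
print("crate",pix2w("top",(224,285),40),"tray",pix2w("top",(400,294),7),"tape",pix2w("top",(402,284),20))
for uv in [(322,253),(315,309)]: print("tin",pix2w("top",uv,25))
print("spray",pix2w("top",(322,174),100))
E
```

```text
cap [505.  13. 122.]
cap [458. 118. 122.]
cap [449.  19. 122.]
cap [581. 101. 122.]
capS [465. 121. 120.]
capS [512.  11. 120.]
capS [584. 106. 120.]
capS [447.  25. 120.]
crate [506.  59.  40.] tray [ 513. -271.    7.] tape [ 531. -272.   20.]
tin [ 580. -118.   25.]
tin [ 474. -111.   25.]
spray [ 710. -110.  100.]
```

View pics/c1.png

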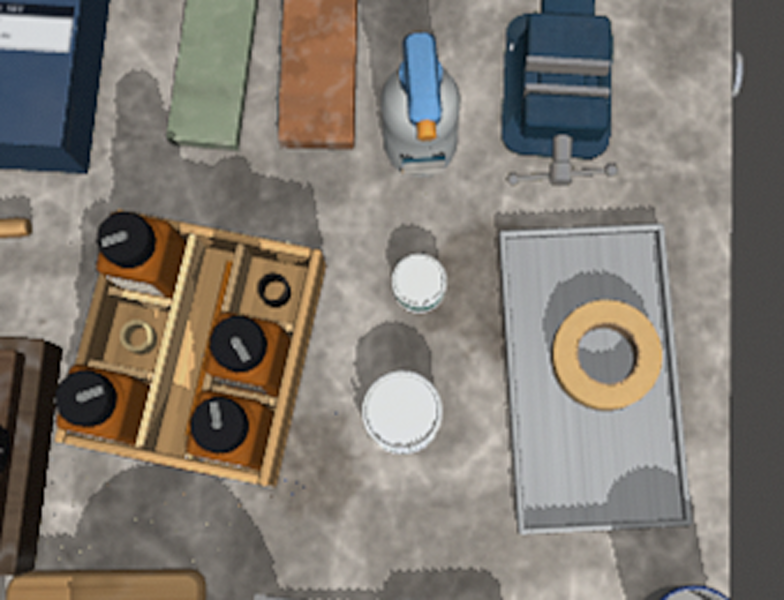

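Top view: caps are at crop (127,240), (240,343), (87,397) and (219,425). Empty bays with ferrules are at (140,335) and (273,290). The tray is on the right with the tape at (607,354). The large tin is at (402,410), with a smaller look-alike at (418,282), and the spray bottle is at (420,110). Next I'll check object heights in the side view.

View pics/side0.png

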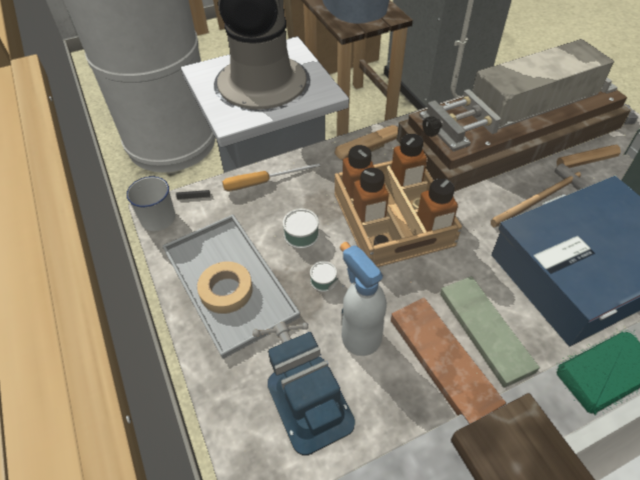

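```bash
python3 - <<'E'
from h import *
from scipy.optimize import least_squares
np.set_printoptions(precision=3,suppress=True)
T=[(176,305),(195,234),(235,314),(242,281)];S=[(412,145),(442,191),(360,155),(371,181)]
B=np.array([(-60,50),(60,50),(-60,-50),(0,-50)])
P=np.array([np.mean([pix2w("top",t,131)[:2],pix2w("side",s,127)[:2]],0) for t,s in zip(T,S)])
def W(q): c,s=np.cos(q[2]),np.sin(q[2]); return B@np.array([[c,s],[-s,c]])+q[:2]
r=least_squares(lambda q:(W(q)-P).ravel(),[515,62,-.14]); print(P,r.x,W(r.x)-P)
E
```

```text
[[464.229 115.789]
 [583.67   99.497]
 [451.112  19.21 ]
 [510.643   9.351]] [517.265  58.854  -0.141] [[ 0.658  1.001]
 [ 0.027  0.427]
 [-0.279 -1.427]
 [-0.406 -0.002]]
```

Side view: crate at (395,210), with a low vise and stone to its left. The big tin is at (300,228), the small one at (323,275), the tray at (230,285) and the spray bottle at (362,300). I'm moving above the crate.

Emit:
jog_arm --pt "-0.0463 -0.0327 -0.018" --pt "-0.0463 -0.0327 -0.018" --pt "-0.0463 -0.0327 -0.018" --pt "-0.0463 -0.0327 -0.018" --pt "-0.0463 -0.0327 0" --pt "-0.0463 -0.0327 0" --pt "-0.0463 -0.0327 0" --pt "-0.0463 -0.0327 0" --pt "-0.0463 -0.0327 0" --pt "-0.0463 -0.0327 0" --twist '[0, 0, 0, 0, 0, 0, 0, 0, 0, -8.2]'

```text
time: 2.05
tool_pos: [501.0, 57.8, 298.9]
tcp_rot: [3.141, 0.001, 3.002]
contact_force: [0.2, -0.6, 0.2]
grip_width: 91.8
finger_force: 0.0
```

Emit:
jog_arm --pt "0 0 0" --pt "0 0 0" --twist '[0, 0]'

```text
time: 2.3
tool_pos: [499.6, 59.7, 298.5]
tcp_rot: [3.141, -0.001, 2.997]
contact_force: [-0.2, 0.3, -0.2]
grip_width: 91.2
finger_force: 0.0
```

```bash
python3 - <<'E'
from h import *
import cv2
np.set_printoptions(precision=3,suppress=True)
o=bot.get_obs(); print(o["time"],o["tool_pos"],o["tcp_rot"],o["joint_positions"])
p=bot.camera_params("wrist"); im=bot.capture("wrist"); cv2.imwrite("pics/w0.png",im)
for d in bot.find_in("wrist","cap_a"): print(round(d["confidence"],2),d["bbox"],pix2w("wrist",d["bbox"][:2],128,p))
print(p)
E
```

```text
2.3 [499.62   59.699 298.507] [ 3.141 -0.001  2.997] [-0.034  0.254  1.449  0.001  1.439 -1.46 ]
0.77 [379.9, 168.9, 48.5, 43.0] [463.129 119.574 128.   ]
0.74 [271.7, 231.4, 43.4, 47.1] [506.51   14.016 128.   ]
0.71 [269.6, 168.7, 44.7, 45.2] [448.969  22.161 128.   ]
0.7 [97.9, 255.2, 58.0, 63.8] [ 504.013 -180.872  128.   ]
0.61 [375.4, 292.1, 39.5, 48.8] [582.04  103.263 128.   ]
{'fx': 371.64829954431775, 'fy': 371.64829954431775, 'cx': 320.07977463970906, 'cy': 238.51806067577195, 'R': array([[ 0.144,  0.99 ,  0.001],
       [ 0.947, -0.138,  0.29 ],
       [ 0.287, -0.041, -0.957]]), 't': array([-131.472, -521.496,  319.924])}
```

View pics/w0.png

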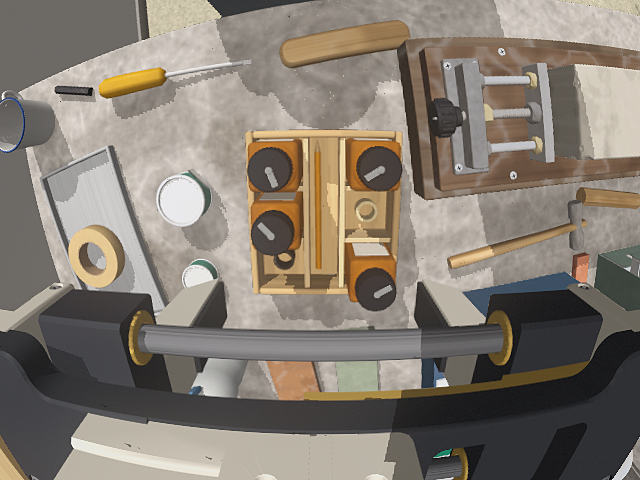

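The wrist view shows the four caps with their spouts at (270,169), (272,231), (378,169) and (375,290). The black knob at (446,118) belongs to the vise, and the tray and tape are at (95,255). The choice of caps is clear, so I'm going over the middle right-row bottle (R2) for a close look.

Emit:
jog_arm --pt "-0.005 -0.0155 0.049" --pt "-0.005 -0.0155 0.049" --pt "-0.006 -0.0155 0.05" --pt "0 0 0" --pt "0 0 0" --twist '[0, 0, 0, 0, 0]'

```text
time: 3.02
tool_pos: [510.1, 12.1, 152.7]
tcp_rot: [3.141, 0.003, 3.0]
contact_force: [-0.1, 0.1, 0.1]
grip_width: 92.0
finger_force: 0.0
```

```bash
python3 - <<'E'
from h import *
import cv2
np.set_printoptions(precision=3,suppress=True)
o=bot.get_obs(); print(o["time"],o["tool_pos"],o["tcp_rot"])
p=bot.camera_params("wrist"); im=bot.capture("wrist")
for d in bot.masks_of("wrist","cap_a"):
    b=d["bbox"]; print(round(d["confidence"],2),b,pix2w("wrist",b[:2],128,p))
# predicted cap-top outline on the picture
R=[(449.6,19.9),(509,11.5),(463.6,118.9),(582.4,102)]
for c in R:
    pts=np.array([w2pix("wrist",(c[0]+20*np.cos(a),c[1]+20*np.sin(a),132),p) for a in np.linspace(0,6.28,40)],np.int32)
    cv2.polylines(im,[pts],True,(0,255,0),1)
cv2.imwrite("pics/w1.png",im)
E
```

```text
3.025 [510.057  12.133 152.71 ] [3.141 0.003 3.   ]
0.91 [501.0, 170.9, 73.5, 73.7] [462.811 117.116 128.   ]
0.8 [322.1, 167.2, 85.5, 83.1] [450.352  22.079 128.   ]
0.66 [320.7, 272.9, 72.4, 80.2] [505.605  13.539 128.   ]
0.17 [321.1, 259.1, 84.1, 110.2] [497.875  14.847 128.   ]
```

View pics/w1.png

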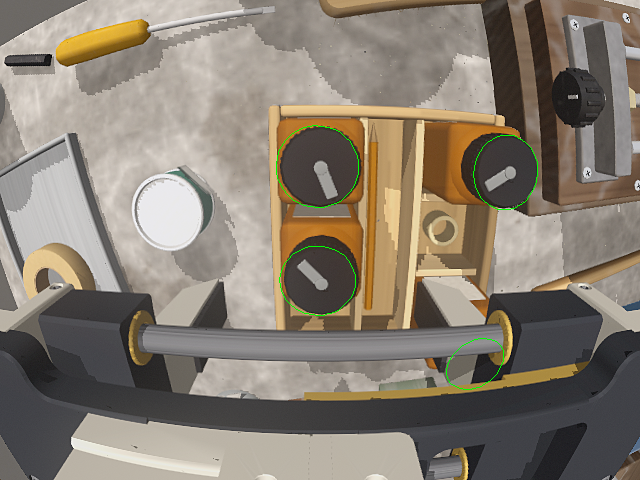

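Close view: the predicted outlines fit the caps at (320,165), (318,280) and (505,172) to about 1 mm. The TCP is centred over R2, so I'm descending and gripping.

Emit:
jog_arm --pt "0 0 0.019" --pt "0 0 0.019" --pt "0 0 0" --twist '[0, 0, 0]'

```text
time: 3.5
tool_pos: [509.3, 11.7, 113.3]
tcp_rot: [3.141, 0.0, 3.0]
contact_force: [0.9, 0.3, 0.1]
grip_width: 91.7
finger_force: 0.0
```

Emit:
jog_arm --pt "0 0 0" --pt "0 0 0" --pt "0 0 0" --pt "0 0 0" --pt "0 0 0" --twist '[0, 0, 0, 0, 0]' --jaw 0.03

```text
time: 4.12
tool_pos: [509.3, 11.1, 112.8]
tcp_rot: [3.141, 0.0, 2.999]
contact_force: [-0.0, 1.1, -0.0]
grip_width: 46.4
finger_force: 0.0
```

```bash
python3 -c "
from h import *
o=bot.get_obs(); print(o['moment'],o['contact_force'],o['grip_width'],o['finger_force'],o['tool_pos'])"
```

```text
[ 0.03397065  0.01850653 -0.04368276] [-0.02037244  1.10681689 -0.03550525] 46.36623648997066 0.0 [509.25916025  11.14035988 112.75401094]
```

Emit:
jog_arm --pt "0 0 0" --pt "0 0 0" --pt "0 0 0" --twist '[0, 0, 0]'

```text
time: 4.5
tool_pos: [509.3, 11.3, 112.7]
tcp_rot: [3.141, 0.0, 2.999]
contact_force: [-0.3, 0.2, 0.7]
grip_width: 39.1
finger_force: 30.0
```

Emit:
jog_arm --pt "0 0 0" --pt "0 0 0" --pt "0 0 0" --pt "0 0 0" --twist '[6, 6, 6, 6]'

```text
time: 5.0
tool_pos: [509.1, 11.7, 112.7]
tcp_rot: [3.141, -0.0, 2.579]
contact_force: [0.8, 1.6, -0.1]
grip_width: 39.1
finger_force: 30.0
```

```bash
python3 -c "
from h import *
o=bot.get_obs(); print(o['moment'],o['contact_force'],o['grip_width'],o['finger_force'],o['tool_pos'])"
```

```text
[ 0.3578629  -0.28790992  0.70992354] [ 0.75426764  1.5685454  -0.10097659] 39.13621023192784 30.029057969804853 [509.10393136  11.6858367  112.65090669]
```

Mz is 0.71 N·m, so R2 looks tight with the fingers slipping. I'm releasing, rising and checking the spout angle.

Emit:
jog_arm --pt "0 0 0" --pt "0 0 0" --pt "0 0 -0.01" --pt "0 0 -0.025" --pt "0 0 0" --twist '[0, 0, -8, -8, -8]' --jaw 0.064

```text
time: 5.62
tool_pos: [510.4, 10.8, 149.4]
tcp_rot: [-3.141, 0.004, 3.005]
contact_force: [-1.1, 0.2, 0.6]
grip_width: 64.0
finger_force: 0.0
```

```bash
cat >> h.py <<'E'
import cv2
def spout(im,p,c,r=17,z=132):
    "spout direction (rad, world, ccw) from grey pixels within r of the cap centre"
    g=np.arange(-r,r+.1,.5); X,Y=np.meshgrid(g,g)
    uv=np.array([w2pix("wrist",(c[0]+x,c[1]+y,z),p) for x,y in zip(X.ravel(),Y.ravel())],np.float32)
    v=cv2.remap(cv2.cvtColor(im,cv2.COLOR_BGR2GRAY),uv[:,0].reshape(X.shape),uv[:,1].reshape(X.shape),cv2.INTER_LINEAR)
    m=(v>100)&(np.hypot(X,Y)<r); x,y=X[m],Y[m]
    _,_,V=np.linalg.svd(np.c_[x-x.mean(),y-y.mean()],full_matrices=False); d=V[0]*np.sign(V[0]@[x.mean(),y.mean()])
    return round(float(np.arctan2(d[1],d[0])),3),int(m.sum()),round(float(x.mean()),1),round(float(y.mean()),1)
CAPS=dict(R1=(449.6,19.9),R2=(509,11.5),L1=(463.6,118.9),L3=(582.4,102))
def look(name=None,names=("R1","R2","L1")):
    o=bot.get_obs(); p=bot.camera_params("wrist"); im=bot.capture("wrist")
    print(o["time"],o["tool_pos"].round(1),o["tcp_rot"].round(3),o["grip_width"].round(1),o["joint_positions"].round(2))
    for n in names: print(n,spout(im,p,CAPS[n]))
    if name: cv2.imwrite(f"pics/{name}.png",im)
    return im,p
E
python3 - <<'E'
from h import *
import numpy as np
look("w2")
# reference from first wrist picture
p0={'fx':371.64829954431775,'fy':371.64829954431775,'cx':320.07977463970906,'cy':238.51806067577195,'R':np.array([[.144,.990,.001],[.947,-.138,.290],[.287,-.041,-.957]]),'t':np.array([-131.472,-521.496,319.924])}
im=cv2.imread("pics/w0.png")
for n in CAPS: print("ref",n,spout(im,p0,CAPS[n]))
E
```

```text
Traceback (most recent call last):
  File "h.py", line 29, in look
    print(o["time"],o["tool_pos"].round(1),o["tcp_rot"].round(3),o["grip_width"].round(1),o["joint_positions"].round(2))
                                                                 ^^^^^^^^^^^^^^^^^^^^^
AttributeError: 'float' object has no attribute 'round'
```

```bash
sed -i 's/o\["grip_width"\].round(1)/round(o["grip_width"],1)/' h.py
python3 - <<'E'
from h import *
look("w2")
p0={'fx':371.64829954431775,'fy':371.64829954431775,'cx':320.07977463970906,'cy':238.51806067577195,'R':np.array([[.144,.990,.001],[.947,-.138,.290],[.287,-.041,-.957]]),'t':np.array([-131.472,-521.496,319.924])}
im=cv2.imread("pics/w0.png")
for n in CAPS: print("ref",n,spout(im,p0,CAPS[n]))
E
```

```text
5.675 [509.8  10.8 148.6] [-3.141e+00  2.000e-03  3.010e+00] 64.1 [-0.13  0.39  1.68 -0.    1.06 -1.57]
R1 (0.239, 460, 6.3, 2.8)
R2 (-2.624, 482, -4.9, -2.3)
L1 (-1.173, 489, 2.2, -4.3)
ref R1 (0.229, 484, 6.3, 2.5)
ref R2 (-2.554, 496, -4.6, -2.4)
ref L1 (-1.174, 495, 2.0, -5.2)
ref L3 (1.972, 496, -1.9, 7.3)
```

R2's spout moved only 0.07 rad, which is bottle shift, so R2 is tight. Next is R1.

Emit:
jog_arm --pt "0.03 0 0" --pt "0.03 0 0" --pt "0 0 0.005" --pt "0 0 0.015" --pt "0 0 0.015" --pt "0 0 0" --twist '[0, 0, 0, 0, 0, 0]'

```text
time: 6.48
tool_pos: [449.7, 19.6, 111.7]
tcp_rot: [-3.142, -0.002, 2.998]
contact_force: [0.4, -0.1, 0.3]
grip_width: 63.7
finger_force: 0.0
```

Emit:
jog_arm --pt "0 0 0" --pt "0 0 0" --pt "0 0 0" --pt "0 0 0" --pt "0 0 0" --twist '[0, 0, 0, 0, 0]' --jaw 0.03

```text
time: 7.1
tool_pos: [450.3, 19.8, 113.1]
tcp_rot: [3.141, 0.001, 2.999]
contact_force: [1.5, 2.4, 3.6]
grip_width: 39.2
finger_force: 30.0
```

Emit:
jog_arm --pt "0 0 0" --pt "0 0 0" --pt "0 0 0" --pt "0 0 0" --twist '[6, 6, 6, 6]'

```text
time: 7.6
tool_pos: [449.8, 20.2, 112.8]
tcp_rot: [3.141, -0.0, 2.579]
contact_force: [0.7, 3.8, 2.0]
grip_width: 38.9
finger_force: 30.0
```

```bash
python3 -c "
from h import *
o=bot.get_obs(); print(o['moment'],o['contact_force'],o['grip_width'],o['finger_force'],o['tool_pos'])"
```

```text
[ 0.64496111 -0.05676083  0.80292297] [0.72879337 3.77795163 1.97942263] 38.86676761373291 30.03306420519948 [449.79371657  20.19346923 112.81207089]
```

Emit:
jog_arm --pt "0 0 0" --pt "0 0 0" --pt "0 0 -0.01" --pt "0 0 -0.025" --pt "0 0 0" --twist '[0, 0, -8, -8, -8]' --jaw 0.064

```text
time: 8.22
tool_pos: [450.9, 19.3, 149.1]
tcp_rot: [-3.141, 0.003, 3.005]
contact_force: [0.3, 0.6, -0.5]
grip_width: 63.9
finger_force: 0.0
```

```bash
python3 -c "
from h import *
look('w3')"
```

```text
8.225 [450.9  19.3 149.1] [-3.141e+00  3.000e-03  3.005e+00] 63.9 [-0.13  0.29  1.84 -0.    1.01 -1.56]
R1 (0.157, 465, 6.8, 2.0)
R2 (3.07, 1123, -2.3, -0.8)
L1 (-1.273, 441, 2.1, -3.6)
```

R1 is tight too, with Mz at 0.80 and the spout moved 0.08. Next is L1.

Emit:
jog_arm --pt "0 0.05 0" --pt "0 0.05 0" --pt "0 0 0.005" --pt "0 0 0.015" --pt "0 0 0.015" --pt "0 0 0" --twist '[0, 0, 0, 0, 0, 0]'

```text
time: 9.02
tool_pos: [463.0, 117.7, 111.5]
tcp_rot: [-3.141, -0.003, 2.998]
contact_force: [1.0, 0.3, 0.7]
grip_width: 63.9
finger_force: 0.0
```

Emit:
jog_arm --pt "0 0 0" --pt "0 0 0" --pt "0 0 0" --pt "0 0 0" --pt "0 0 0" --twist '[0, 0, 0, 0, 0]' --jaw 0.03

```text
time: 9.65
tool_pos: [464.4, 118.8, 113.1]
tcp_rot: [3.141, 0.001, 2.999]
contact_force: [0.0, 0.3, 4.1]
grip_width: 38.9
finger_force: 30.0
```

Emit:
jog_arm --pt "0 0 0" --pt "0 0 0" --pt "0 0 0" --pt "0 0 0" --twist '[6, 6, 6, 6]'

```text
time: 10.15
tool_pos: [464.4, 118.6, 113.1]
tcp_rot: [3.141, 0.001, 2.577]
contact_force: [-0.3, 0.4, 4.0]
grip_width: 39.3
finger_force: 30.0
```

```bash
python3 -c "
from h import *
o=bot.get_obs(); print(o['moment'],o['contact_force'],o['grip_width'],o['finger_force'],o['tool_pos'])"
```

```text
[-0.12575831  0.09831245  0.05075054] [-0.33980624  0.37206568  4.03165819] 39.27331588250764 29.997784523293376 [464.42261375 118.61988282 113.1361024 ]
```

Emit:
jog_arm --pt "0 0 0" --pt "0 0 0" --pt "0 0 -0.01" --pt "0 0 -0.025" --pt "0 0 0" --twist '[0, 0, -8, -8, -8]' --jaw 0.064

```text
time: 10.78
tool_pos: [465.0, 118.8, 149.1]
tcp_rot: [3.141, 0.003, 3.005]
contact_force: [0.2, 0.3, 0.7]
grip_width: 64.1
finger_force: 0.0
```

```bash
python3 -c "
from h import *
look('w4')"
```

```text
10.775 [465.  118.8 149.1] [3.141e+00 3.000e-03 3.005e+00] 64.1 [ 0.09  0.34  1.76  0.    1.04 -1.34]
R1 (0.244, 297, 2.9, 0.3)
R2 (-3.142, 9, -2.0, 16.5)
L1 (-1.597, 503, 0.1, -6.0)
```

L1 is loose (Mz about 0, spout turned −0.42). Next is L3.

Emit:
jog_arm --pt "-0.04 0 0" --pt "-0.04 0 0" --pt "-0.04 0 0" --pt "0 0 0.005" --pt "0 0 0.015" --pt "0 0 0.015" --pt "0 0 0" --twist '[0, 0, 0, 0, 0, 0, 0]'

```text
time: 11.7
tool_pos: [581.1, 101.8, 111.0]
tcp_rot: [-3.141, -0.004, 2.999]
contact_force: [-0.0, -0.1, 1.0]
grip_width: 63.8
finger_force: 0.0
```

Emit:
jog_arm --pt "0 0 0" --pt "0 0 0" --pt "0 0 0" --pt "0 0 0" --pt "0 0 0" --twist '[0, 0, 0, 0, 0]' --jaw 0.03

```text
time: 12.32
tool_pos: [583.2, 101.9, 113.2]
tcp_rot: [3.141, 0.001, 2.999]
contact_force: [1.1, 0.7, 3.3]
grip_width: 39.4
finger_force: 30.0
```

Emit:
jog_arm --pt "0 0 0" --pt "0 0 0" --pt "0 0 0" --pt "0 0 0" --twist '[6, 6, 6, 6]'

```text
time: 12.82
tool_pos: [583.4, 101.3, 113.2]
tcp_rot: [3.141, 0.001, 2.577]
contact_force: [0.9, -0.6, 2.0]
grip_width: 39.1
finger_force: 30.0
```

```bash
python3 -c "
from h import *
o=bot.get_obs(); print(o['moment'],o['contact_force'],o['grip_width'],o['finger_force'],o['tool_pos'])"
```

```text
[-0.15855254 -0.01290873  0.07285258] [ 0.90737044 -0.5638991   2.04492642] 39.070407486431215 29.98706545564346 [583.39164723 101.3297622  113.17938182]
```

Emit:
jog_arm --pt "0 0 0" --pt "0 0 0" --pt "0 0 -0.01" --pt "0 0 -0.025" --pt "0 0 0" --twist '[0, 0, -8, -8, -8]' --jaw 0.07

```text
time: 13.45
tool_pos: [583.8, 101.6, 149.5]
tcp_rot: [3.141, 0.003, 3.005]
contact_force: [-0.0, 0.3, -0.4]
grip_width: 70.0
finger_force: 0.0
```

```bash
python3 -c "
from h import *
look('w5',('L3',))"
```

```text
13.45 [583.8 101.6 149.5] [3.141e+00 3.000e-03 3.005e+00] 70.0 [ 0.04  0.53  1.45 -0.    1.16 -1.39]
L3 (1.558, 487, 1.3, 6.6)
```

L3 is loose too (spout −0.41). The loose ones are L1 and L3. Next I'll measure the tray and tape for placing.

```bash
python3 - <<'E'
from h import *
np.set_printoptions(precision=1,suppress=True)
P=np.array([pix2w("top",uv,14)[:2] for uv in [(357.3,229.7),(427.5,228.4),(439.2,356.8),(365.5,359.8)]])
print(P,P.mean(0),[np.hypot(*(P[i]-P[i-1])) for i in range(4)])
bot.capture("top");m=bot.masks_of("top","tape_roll")
for d in m[:2]: print(d["confidence"],d["bbox"],pix2w("top",d["bbox"][:2],15))
m=bot.masks_of("top","tray")
for d in m[:1]:
    r=cv2.minAreaRect(np.argwhere(d["pixels"])[:,::-1].astype(np.float32)); 
    q=np.array([pix2w("top",u,10)[:2] for u in cv2.boxPoints(r)]);print(d["confidence"],q,q.mean(0))
E
```

```text
[[ 632.5 -183.2]
 [ 643.4 -319.5]
 [ 400.6 -344.9]
 [ 387.2 -209.4]] [ 515.9 -264.3] [np.float64(246.68939254814015), np.float64(136.6996296330686), np.float64(244.10044988278992), np.float64(136.10409976546453)]
0.83 [402.9, 283.9, 48.8, 45.6] [ 531.7 -274.3   15. ]
0.73 [398.3, 295.6, 86.6, 139.7] [ 509.  -266.2   15. ]
0.82 [[ 633.6 -177.5]
 [ 653.6 -324.4]
 [ 399.2 -346.2]
 [ 381.1 -207.3]] [ 516.9 -263.8]
```

Tray centre is (516,−264) at angle 0.105, and the sides measure about 246×137, which fits. The tape is at (532,−274). Near-end slots, at tray u=−78 and v=∓32, come out at (442,−304) and (435,−240). I'm grasping L3's body.

Emit:
jog_arm --pt "0 0 0.025" --pt "0 0 0.025" --pt "0 0 0.018" --pt "0 0 0.005" --pt "0 0 0" --twist '[0, 0, 0, 0, 0]'

```text
time: 14.28
tool_pos: [582.8, 101.6, 74.6]
tcp_rot: [-3.142, -0.0, 2.998]
contact_force: [0.0, 0.4, 0.2]
grip_width: 70.1
finger_force: 0.0
```

Emit:
jog_arm --pt "0 0 0" --pt "0 0 0" --pt "0 0 0" --pt "0 0 0" --pt "0 0 0" --twist '[0, 0, 0, 0, 0]' --jaw 0.04

```text
time: 14.9
tool_pos: [583.2, 101.7, 75.3]
tcp_rot: [3.141, 0.001, 2.999]
contact_force: [-0.1, 1.1, 5.6]
grip_width: 50.1
finger_force: 29.5
```

Emit:
jog_arm --pt "0 0 -0.004" --pt "0 0 -0.012" --pt "0 0 -0.025" --pt "0 0 -0.035" --pt "0 0 -0.035" --pt "0 0 -0.025" --pt "0 0 -0.009" --pt "0 0 0" --twist '[0, 0, 0, 0, 0, 0, 0, 0]'

```text
time: 15.9
tool_pos: [582.7, 101.5, 219.7]
tcp_rot: [-3.142, -0.0, 2.999]
contact_force: [0.2, -0.6, -3.2]
grip_width: 50.4
finger_force: 29.5
```

```bash
python3 -c "
from h import *
look('w6',())"
```

```text
15.9 [582.7 101.5 219.7] [-3.142 -0.     2.999] 50.4 [ 0.04  0.47  1.34  0.    1.33 -1.39]
```

View pics/w6.png

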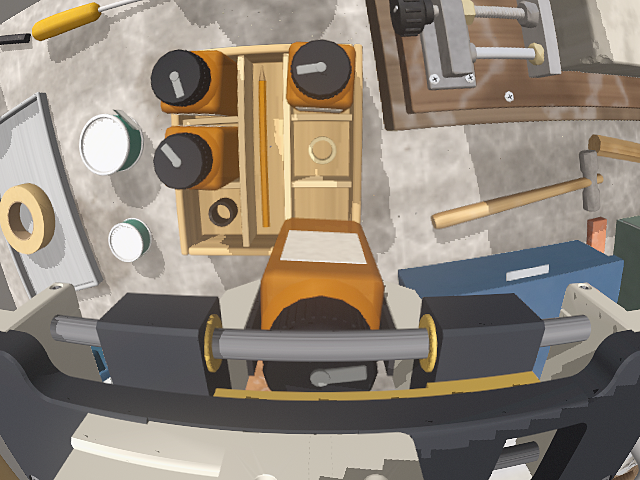

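Lifted: the L3 bottle hangs straight between the fingers at (325,290), and the other three are still in place. I'm carrying it to slot A.

Emit:
jog_arm --pt "0.005 -0.025 0" --pt "0.008 -0.04 0" --pt "0.01 -0.05 0" --pt "0.01 -0.05 0" --pt "0.01 -0.05 0" --pt "0.01 -0.05 0" --pt "0.01 -0.05 0" --pt "0.009 -0.045 0" --pt "0.007 -0.036 0" --pt "0.004 -0.025 0" --twist '[0, 0, 0, 0, 0, 0, 0, 0, 0, 0]'

```text
time: 17.2
tool_pos: [439.5, -304.5, 218.1]
tcp_rot: [3.14, -0.003, 2.997]
contact_force: [-0.4, 1.0, -3.7]
grip_width: 50.7
finger_force: 29.5
```

Emit:
jog_arm --pt "0 0 0" --pt "0 0 0" --pt "0 0 0" --pt "0 0 0" --pt "0 0 0" --pt "0 0 0" --pt "0 0 0" --pt "0 0 0" --pt "0 0 0" --pt "0 0 0" --twist '[4, 8, 10, 10, 10, 10, 10, 8, 6, 0]'

```text
time: 18.45
tool_pos: [440.3, -302.9, 218.4]
tcp_rot: [-3.14, -0.002, 1.673]
contact_force: [0.1, 0.8, -3.0]
grip_width: 50.5
finger_force: 29.5
```

```bash
python3 -c "
from h import *
im,p=look(None,())
S=(441.8,-304);T=(531.7,-274.3)
u=np.array([np.cos(.105),np.sin(.105)]);v=np.array([-u[1],u[0]])
C=np.array([516,-264])
pts=np.array([w2pix('wrist',(*(C+a*u+b*v),14),p) for a,b in [(-124,-69),(124,-69),(124,69),(-124,69)]],np.int32);cv2.polylines(im,[pts],True,(0,0,255),1)
pts=np.array([w2pix('wrist',(T[0]+44.5*np.cos(t),T[1]+44.5*np.sin(t),27),p) for t in np.linspace(0,6.28,40)],np.int32);cv2.polylines(im,[pts],True,(0,255,0),1)
cv2.imwrite('pics/w7.png',im)"
```

```text
18.45 [ 440.3 -302.9  218.4] [-3.140e+00 -2.000e-03  1.673e+00] 50.5 [-0.75  0.37  1.51  0.    1.27 -0.85]
```

View pics/w7.png

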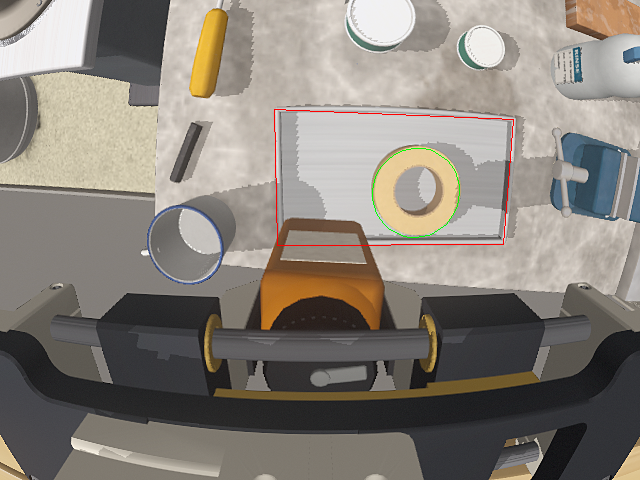

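The wrist view shows the tray outline matching within about 3 mm (it lies slightly further +y) and the tape matching too. The mug at (190,245) stands close, so I'm checking its clearance.

```bash
python3 -c "
from h import *
np.set_printoptions(precision=0,suppress=True)
p=bot.camera_params('wrist')
for z in (80,100): print(z,[pix2w('wrist',u,z,p)[:2] for u in [(150,244),(224,244),(187,207),(187,282)]])
for z in (80,100): print('side',z,[pix2w('side',u,z)[:2] for u in [(129,190),(172,190),(150,178),(150,203)]])
print('left inner lip',pix2w('wrist',(283,215),3,p),'bottom lip',pix2w('wrist',(400,239),14,p),'left lip',pix2w('wrist',(278,180),14,p))
"
```

```text
80 [array([ 288., -335.]), array([ 359., -327.]), array([ 325., -298.]), array([ 324., -368.])]
100 [array([ 298., -328.]), array([ 364., -320.]), array([ 332., -293.]), array([ 331., -358.])]
side 80 [array([ 311., -363.]), array([ 344., -294.]), array([ 297., -322.]), array([ 358., -337.])]
side 100 [array([ 332., -362.]), array([ 365., -295.]), array([ 319., -322.]), array([ 378., -337.])]
left inner lip [ 402. -315.    3.] bottom lip [ 525. -325.   14.] left lip [ 395. -278.   14.]
```

Emit:
jog_arm --pt "0.003 0.003 0.015" --pt "0 0 0.03" --pt "0 0 0.035" --pt "0 0 0.03" --pt "0 0 0.02" --pt "0 0 0.01" --pt "0 0 0.004" --pt "0 0 0" --twist '[0, 0, 0, 0, 0, 0, 0, 0]'

```text
time: 19.5
tool_pos: [443.7, -300.1, 75.9]
tcp_rot: [3.141, 0.0, 1.673]
contact_force: [-0.3, -0.3, -3.7]
grip_width: 50.1
finger_force: 29.5
```

Emit:
jog_arm --pt "0 0 0.001" --pt "0 0 0.001" --pt "0 0 0.001" --pt "0 0 0" --twist '[0, 0, 0, 0]'

```text
time: 20.0
tool_pos: [443.5, -300.0, 72.7]
tcp_rot: [3.142, -0.0, 1.672]
contact_force: [0.5, 0.1, -4.0]
grip_width: 50.3
finger_force: 29.5
```

Emit:
jog_arm --pt "0 0 0.001" --pt "0 0 0.001" --pt "0 0 0.0005" --pt "0 0 0" --twist '[0, 0, 0, 0]'

```text
time: 20.5
tool_pos: [443.5, -300.0, 70.4]
tcp_rot: [3.141, 0.0, 1.672]
contact_force: [-1.1, 0.9, -0.5]
grip_width: 50.4
finger_force: 29.5
```

Contact with the tray floor. I'm releasing, rising and heading back to L1.

Emit:
jog_arm --pt "0 0 0" --pt "0 0 0" --pt "0 0 0" --pt "0 0 -0.02" --pt "0 0 -0.035" --pt "0 0 -0.035" --pt "0 0 0" --pt "0 0 0" --pt "0 0 0" --pt "0 0 0" --twist '[0, 0, 0, 0, 0, 0, -9.5, -9.5, -9.5, -9.5]' --jaw 0.07

```text
time: 21.75
tool_pos: [443.5, -300.0, 160.3]
tcp_rot: [3.141, 0.0, 2.341]
contact_force: [-0.4, 0.3, 0.2]
grip_width: 69.9
finger_force: 0.0
```

Emit:
jog_arm --pt "0 0 0" --pt "0 0 0" --pt "0 0 0" --pt "0 0 0" --pt "0.003 0.035 0" --pt "0.005 0.055 0" --pt "0.0055 0.06 0" --pt "0.0055 0.06 0" --pt "0.0055 0.06 0" --pt "0.0055 0.06 0" --twist '[-9.5, -9.5, -9.5, -9.5, 0, 0, 0, 0, 0, 0]'

```text
time: 23.0
tool_pos: [460.8, 32.8, 160.5]
tcp_rot: [3.141, 0.001, 2.999]
contact_force: [1.2, -1.1, 0.3]
grip_width: 69.8
finger_force: 0.0
```

Emit:
jog_arm --pt "0.005 0.055 0" --pt "0.003 0.0325 0" --pt "0 0 0" --pt "0 0 0" --twist '[0, 0, 0, 0]'

```text
time: 23.5
tool_pos: [465.2, 118.2, 160.2]
tcp_rot: [-3.141, -0.0, 2.999]
contact_force: [-0.2, 0.8, 0.2]
grip_width: 70.1
finger_force: 0.0
```

```bash
python3 -c "
from h import *
look('w8',('L1',))"
```

```text
23.5 [465.2 118.2 160.2] [-3.141 -0.     2.999] 70.1 [ 0.09  0.33  1.74 -0.    1.07 -1.34]
L1 (-1.595, 512, 0.1, -5.9)
```

Good alignment. Grasping L1's body (down 85 mm to TCP z = 75).

Emit:
jog_arm --pt "0.001 0 0.025" --pt "0 0 0.03" --pt "0 0 0.02" --pt "0 0 0.01" --pt "0 0 0" --twist '[0, 0, 0, 0, 0]'

```text
time: 24.18
tool_pos: [464.2, 118.1, 75.0]
tcp_rot: [-3.141, -0.001, 2.998]
contact_force: [-0.5, 1.1, -0.6]
grip_width: 69.9
finger_force: 0.0
```

Emit:
jog_arm --pt "0 0 0" --pt "0 0 0" --pt "0 0 0" --pt "0 0 0" --pt "0 0 0" --twist '[0, 0, 0, 0, 0]' --jaw 0.04

```text
time: 24.8
tool_pos: [464.7, 118.8, 75.9]
tcp_rot: [3.141, 0.001, 2.999]
contact_force: [-0.5, -1.3, 6.0]
grip_width: 50.4
finger_force: 29.5
```

Emit:
jog_arm --pt "0 0 -0.004" --pt "0 0 -0.012" --pt "0 0 -0.025" --pt "0 0 -0.035" --pt "0 0 -0.035" --pt "0 0 -0.025" --pt "0 0 -0.009" --pt "0 0 0" --twist '[0, 0, 0, 0, 0, 0, 0, 0]'

```text
time: 25.8
tool_pos: [464.0, 118.8, 220.2]
tcp_rot: [3.141, -0.0, 2.999]
contact_force: [0.3, 0.1, -3.1]
grip_width: 50.1
finger_force: 29.5
```

Emit:
jog_arm --pt "-0.0014 -0.022 0" --pt "-0.0024 -0.036 0" --pt "-0.003 -0.046 0" --pt "-0.0033 -0.05 0" --pt "-0.0033 -0.05 0" --pt "-0.0033 -0.05 0" --pt "-0.003 -0.046 0" --pt "-0.0022 -0.034 0" --pt "-0.0015 -0.022 0" --twist '[0, 0, 0, 0, 0, 0, 0, 0, 0]'

```text
time: 26.92
tool_pos: [435.8, -238.1, 218.5]
tcp_rot: [3.14, -0.003, 2.997]
contact_force: [0.2, -0.0, -3.2]
grip_width: 50.7
finger_force: 29.5
```

Emit:
jog_arm --pt "0 0 0" --pt "0 0 0" --pt "0 0 0" --pt "0 0 0" --pt "0 0 0" --pt "0 0 0" --pt "0 0 0" --pt "0 0 0" --pt "0 0 0" --pt "0 0 0" --twist '[4, 8, 10, 10, 10, 10, 10, 8, 6, 0]'

```text
time: 28.18
tool_pos: [436.2, -236.5, 218.8]
tcp_rot: [-3.139, -0.002, 1.673]
contact_force: [0.3, 0.1, -3.0]
grip_width: 50.3
finger_force: 29.5
```

```bash
python3 - <<'E'
from h import *
look(None,())
im=bot.capture("top"); 
cv2.imwrite("pics/t2.png",cv2.resize(im[190:390,140:460],(800,500),interpolation=cv2.INTER_CUBIC))
for c in ("top","side"):
    if c=="side": bot.capture(c)
    for d in bot.find_in(c,"cap_a"): print(c,round(d["confidence"],2),pix2w(c,d["bbox"][:2],122 if c=="side" else 126).round())
E
```

```text
28.175 [ 436.2 -236.5  218.8] [-3.139e+00 -2.000e-03  1.673e+00] 50.3 [-0.65  0.3   1.61  0.    1.24 -0.75]
top 0.64 [448.  18. 126.]
top 0.58 [505.  12. 126.]
side 0.87 [512.   7. 122.]
side 0.84 [ 448. -300.  122.]
side 0.74 [453.  18. 122.]
```

View pics/t2.png

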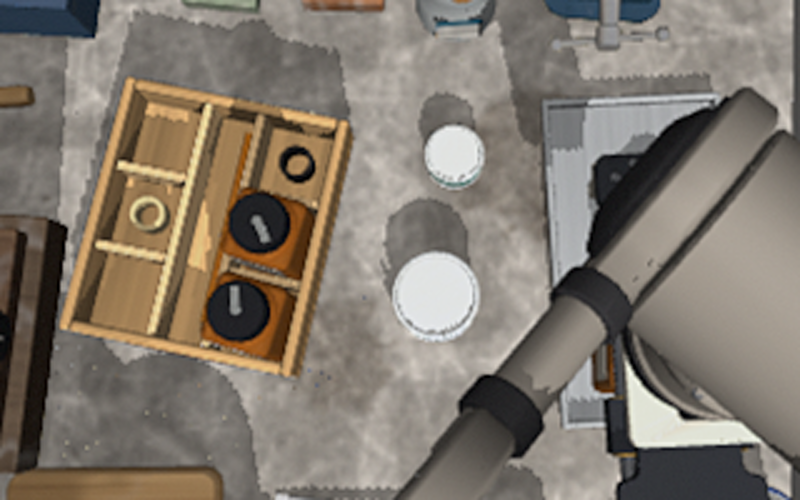

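Top view: two tight bottles remain in the crate at (259,225) and (238,310), the left row is empty, and both tins are in place. The first bottle stands at about (446,−300) by the side camera. I'm lowering the second.

Emit:
jog_arm --pt "0 0 0.015" --pt "0 0 0.03" --pt "0 0 0.035" --pt "0 0 0.03" --pt "0 0 0.02" --pt "0 0 0.01" --pt "0 0 0.004" --pt "0 0 0" --twist '[0, 0, 0, 0, 0, 0, 0, 0]'

```text
time: 29.42
tool_pos: [437.1, -237.1, 76.6]
tcp_rot: [3.141, 0.0, 1.673]
contact_force: [-0.8, -0.2, -3.2]
grip_width: 50.3
finger_force: 29.5
```

Emit:
jog_arm --pt "0 0 0.001" --pt "0 0 0.001" --pt "0 0 0.001" --pt "0 0 0.001" --pt "0 0 0" --twist '[0, 0, 0, 0, 0]'

```text
time: 30.05
tool_pos: [436.8, -236.9, 72.1]
tcp_rot: [-3.141, -0.0, 1.672]
contact_force: [0.4, 0.4, -2.4]
grip_width: 50.4
finger_force: 29.5
```

Emit:
jog_arm --pt "0 0 0.001" --pt "0 0 0.0005" --pt "0 0 0" --twist '[0, 0, 0]'

```text
time: 30.42
tool_pos: [436.9, -236.9, 70.9]
tcp_rot: [3.141, 0.0, 1.673]
contact_force: [-0.9, 1.3, 0.8]
grip_width: 50.6
finger_force: 29.5
```

Contact. I'm releasing, rising and backing off sideways for a clear view.

Emit:
jog_arm --pt "0 0 0" --pt "0 0 0" --pt "0 0 0" --pt "0 0 -0.02" --pt "0 0 -0.035" --pt "0 0 -0.04" --pt "0 0 -0.04" --pt "0.05 0 -0.02" --pt "0.06 0 0" --pt "0.06 0 0" --twist '[0, 0, 0, 0, 0, 0, 0, 0, 0, 0]' --jaw 0.07

```text
time: 31.68
tool_pos: [419.3, -66.4, 226.1]
tcp_rot: [3.14, 0.0, 1.671]
contact_force: [0.6, 1.1, -0.5]
grip_width: 70.0
finger_force: 0.0
```

Emit:
jog_arm --pt "0.06 0 0" --pt "0.06 0 0" --pt "0 0 0" --pt "0 0 0" --twist '[0, 0, 0, 0]'

```text
time: 32.17
tool_pos: [407.5, 51.5, 225.8]
tcp_rot: [3.141, 0.0, 1.674]
contact_force: [-0.1, -0.2, -0.1]
grip_width: 70.0
finger_force: 0.0
```

```bash
python3 - <<'E'
from h import *
look(None,())
a=bot.capture("top")[190:390,340:480]; b=bot.capture("side")[130:370,130:330]
a=cv2.resize(a,(350,500),interpolation=3); b=cv2.resize(b,(417,500),interpolation=3)
cv2.imwrite("pics/end.png",np.hstack([a,b]))
E
```

```text
32.175 [407.5  51.5 225.8] [3.141 0.    1.674] 70.0 [-0.06  0.13  1.81 -0.    1.2  -0.16]
```

View pics/end.png

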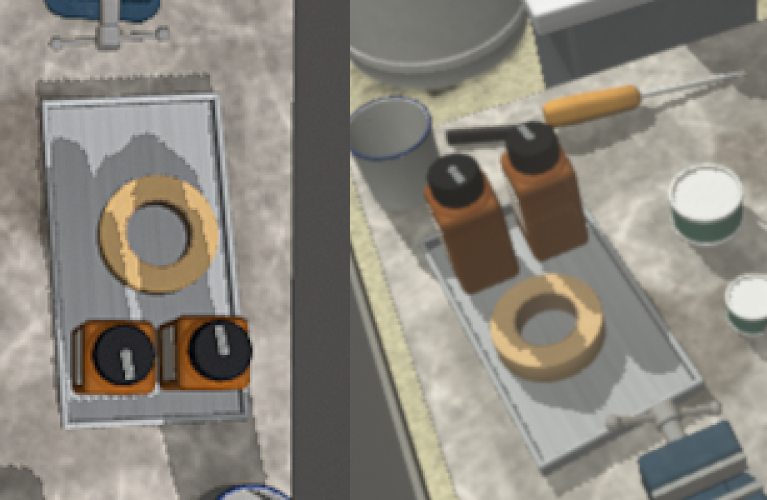

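Both bottles stand flat inside the tray, at left-half pixels (115,355) and (205,352). The tape and tins are undisturbed. I'm handing in.

```bash
python3 -c "
from plant import bot
print(bot.close_job())"
```

```text
the job is handed in; nothing more can be done
None
```

The two bottles with loose caps, both from the crate's left row, now stand flat in the tray beside the tape roll; the two with tight caps are still in their bays, the tape roll and tin were not moved, and I handed the job in after about 32 s.

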